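# Return the room keys to their colour trays

### The arm

A 6-joint arm with a two-finger parallel gripper is mounted at the origin on the work surface. World frame = base frame: x ahead of the robot, y to its left, z up, the work surface at z = 0. Lengths are in mm, angles in rad, forces in N, time in s.
With the tool pointing down it reaches from about 350 to 775 mm from the base axis. Payload 7.3 kg.
Tool frame: the origin (TCP) lies on the centre line of the jaws, within the pads' length; the fingertips stand 17 mm ahead of it and the grasp point (between the pads) lies 2 mm behind it; z points along the fingers, y is the line along which they close (so a half turn about z gives the same grasp; the last joint's range is limited). The gripper opens to 92 mm and grips with 3 to 60 N. Pads are 19 mm wide; open, the fingers measure 130 mm over their backs; the gripper's body (75 mm by 190 mm) begins 47 mm behind the grasp point.
Start: joints at [-1.348, 0.342, 1.524, -0, 1.275, -0.146], TCP at [189.283, -489.709, 243.741] pointing down, gripper open.
Joint ranges: [-2.53, 2.53], [-0.77, 2.02], [0.04, 2.7], [-1, 4.14], [0.28, 2.66], [-3.11, 3.11]. Speed limits (rad/s): [2.57, 2.57, 3.14, 3.14, 3.14, 3.14].

### API

Orientations are given as [roll, pitch, yaw] about the fixed x, y, z axes, in that order (R = Rz(yaw) Ry(pitch) Rx(roll)).
In Python, from plant import bot gives the robot as it stands. The module is installed in compiled form; this text tells all that it offers.
- The arm moves only by the shell command python3 -m pendant 'ROWS'. ROWS is JSON, a list of rows, each a list of 3 entries, a list of its own where there are three numbers: the shift along the world's x, y, z as a fraction of full scale, then the turn, a rotation vector about the world's x, y, z as a fraction of full scale, then the opening, from -1 (shut) to 1 (fully open), so that 0 is half open. In form: [[[tx, ty, tz], [rx, ry, rz], claw], ...]. A call has exactly 10 rows; each row shifts and turns the commanded pose from where the row before left it; what a row does not reach is not made up. Full scale, the value 1, is 30 mm for a shift and 0.12 rad for a turn. A row lasts 1/12 s, in which the tool goes at most 41.7 mm and 7.16 degrees, less where a joint would pass 70% of its speed; a pose out of reach is approached as far as the arm can. A call with a number of a shift or a turn outside -1 to 1 is refused whole. A call with a gripper value outside its range is refused whole. The fingers move at their own pace and stop on an object; the grip force is fixed at half the most. Time passes only in rows, so rows that do not move let the fingers close, or fill a call up. It gives the time, the measured TCP pose, the force, the opening and the grip force at its end, in the units of the state.
- bot.get_obs(): the state, without advancing time (a new reading comes with each control period).
- bot.capture(name): name is "side" or "top" or "wrist"; returns the picture (400x640x3 uint8, blue, green, red); there is no depth.
- bot.camera_params(name): a dict with "fovy" (degrees; the focal length in pixels is half the picture's height over the tangent of half this angle, whatever the lens; pixels are square), "cx", "cy" (the principal point, pixels), "camera_from_world" (4x4, takes a point from world to camera coordinates). Camera axes: x right, y down, z forward; pixel columns grow to the right and rows downward; lengths in mm; the calibration is good to about 2 mm. A picture is of the moment at which its call begins: read the wrist's pose just before it. camera_params takes no time and is no camera call; for the wrist camera it gives the pose at the moment of the call.
- bot.close_job(): hands the job in; it is judged then, once.
The state is a dict: "time": time; "joint_positions": joint angles; "dq": joint speeds; "tau": joint torques, N m; "tool_pos": TCP position; "tcp_rot": TCP orientation; "contact_force": force on the tool from outside, world axes, zero at the start; "moment": the same for the moment, N m; "grip_width": finger opening in mm; "finger_force": force on a finger pad.
Only numpy, scipy, OpenCV 4.12 (cv2) and the standard library are available. Lean on these libraries where they do the work, as an engineer would, in place of code of your own. Each camera call takes 0.05 s, during which the arm holds its last target. There are 200 camera calls.

### The job

Put the four room keys back for the evening: lay each key flat in the shallow tray whose felt matches the colour of its fob, centred in the tray and along its length (the blade may point either way). Leave the two round luggage tokens that lie among the keys where they are.

Things in the scene. Friction and masses are not known exactly. Their poses are not given: they have to be found in the camera images.
- key_red: Room key with a red oblong fob, lying flat and rigid as one piece, 110 mm long, about 90 g. Origin: middle of its length, on its underside. The fob is a painted block 60 mm (x) by 30 mm (y) by 24 mm high, from x = -55 to +5 mm, its centre at x = -25 mm; the brass key (8 mm shaft, two small teeth reaching y = +16 mm) sticks out from x = +5 to +55 mm at 8.5 mm height. z up. Grip the fob across its 30 mm width, anywhere from x = -35 to -15 mm.
- tray_red: Shallow wooden tray lined with red felt, fixed to the counter. 140 mm (x) by 84 mm (y) outside, 130 by 74 mm inside; felt floor 4 mm above the counter, lip 5 mm thick with its top 8 mm above the counter. Origin: centre of the underside, on the counter; x along its length, z up.
- key_blue: Room key with a blue oblong fob, lying flat and rigid as one piece, 110 mm long, about 90 g. Origin: middle of its length, on its underside. The fob is a painted block 60 mm (x) by 30 mm (y) by 24 mm high, from x = -55 to +5 mm, its centre at x = -25 mm; the brass key (8 mm shaft, two small teeth reaching y = +16 mm) sticks out from x = +5 to +55 mm at 8.5 mm height. z up. Grip the fob across its 30 mm width, anywhere from x = -35 to -15 mm.
- tray_blue: Shallow wooden tray lined with blue felt, fixed to the counter. 140 mm (x) by 84 mm (y) outside, 130 by 74 mm inside; felt floor 4 mm above the counter, lip 5 mm thick with its top 8 mm above the counter. Origin: centre of the underside, on the counter; x along its length, z up.
- key_yellow: Room key with a yellow oblong fob, lying flat and rigid as one piece, 110 mm long, about 90 g. Origin: middle of its length, on its underside. The fob is a painted block 60 mm (x) by 30 mm (y) by 24 mm high, from x = -55 to +5 mm, its centre at x = -25 mm; the brass key (8 mm shaft, two small teeth reaching y = +16 mm) sticks out from x = +5 to +55 mm at 8.5 mm height. z up. Grip the fob across its 30 mm width, anywhere from x = -35 to -15 mm.
- tray_yellow: Shallow wooden tray lined with yellow felt, fixed to the counter. 140 mm (x) by 84 mm (y) outside, 130 by 74 mm inside; felt floor 4 mm above the counter, lip 5 mm thick with its top 8 mm above the counter. Origin: centre of the underside, on the counter; x along its length, z up.
- key_white: Room key with a white oblong fob, lying flat and rigid as one piece, 110 mm long, about 90 g. Origin: middle of its length, on its underside. The fob is a painted block 60 mm (x) by 30 mm (y) by 24 mm high, from x = -55 to +5 mm, its centre at x = -25 mm; the brass key (8 mm shaft, two small teeth reaching y = +16 mm) sticks out from x = +5 to +55 mm at 8.5 mm height. z up. Grip the fob across its 30 mm width, anywhere from x = -35 to -15 mm.
- tray_white: Shallow wooden tray lined with white felt, fixed to the counter. 140 mm (x) by 84 mm (y) outside, 130 by 74 mm inside; felt floor 4 mm above the counter, lip 5 mm thick with its top 8 mm above the counter. Origin: centre of the underside, on the counter; x along its length, z up.
- token_red: Round red luggage token with a small brass stud: a loose disc 48 mm across, 10 mm thick, lying flat among the keys. Not a room key. Origin: centre of its underside.
- token_blue: Round blue luggage token with a small brass stud: a loose disc 48 mm across, 10 mm thick, lying flat among the keys. Not a room key. Origin: centre of its underside.
Things that resemble listed ones, but are neither listed nor needed, are in the scene too. Leave any pink or turquoise look-alike of the tray_blue alone.

How it is judged (in metres and radians):
At the end, for the whole second after the job is handed in: Each of the four keys lies at rest on the felt of the tray of its own colour: its middle within 15 mm of the tray's middle, its length within 0.25 rad of the tray's length (either way round), flat within 0.1 rad, not propped on the lip (underside less than 8 mm above the counter) (horizontal distance between key_red and tray_red below 0.015 m and z of key_red in the frame of tray_red below 0.008 m and angle between each of key_red, key_blue, key_yellow, key_white's own z axis and vertical below 0.1 rad and angle between the x axis of key_red and the x axis of tray_red, either way round below 0.25 rad and linear speed of each of key_red, key_blue, key_yellow, key_white below 0.02 m/s and horizontal distance between key_blue and tray_blue below 0.015 m and z of key_blue in the frame of tray_blue below 0.008 m and angle between the x axis of key_blue and the x axis of tray_blue, either way round below 0.25 rad and horizontal distance between key_yellow and tray_yellow below 0.015 m and z of key_yellow in the frame of tray_yellow below 0.008 m and angle between the x axis of key_yellow and the x axis of tray_yellow, either way round below 0.25 rad and horizontal distance between key_white and tray_white below 0.015 m and z of key_white in the frame of tray_white below 0.008 m and angle between the x axis of key_white and the x axis of tray_white, either way round below 0.25 rad); the robot touches nothing.
It fails at once if the red luggage token is shifted by more than 20 mm (distance of token_red from where it was at the start of the episode above 0.02 m).
It fails at once if the blue luggage token is shifted by more than 20 mm (distance of token_blue from where it was at the start of the episode above 0.02 m).
It also fails if it takes over 96 s, if anything falls off the work surface, if the arm or the gripper's body presses on something with over 40 N, if the wrist force passes 120 N, or if a joint passes its speed limit or range.

## Working session

There is one attempt and no reset: what is moved stays moved. The work goes in short steps, Python scripts to look and compute and a shell command to move; the robot and the scene stay as the last step left them, time stands still between calls to the robot, and variables do not carry over. Pictures are saved under pics/ and viewed, at most 14 in all, crops included, and the job is handed in when it is done.

```bash
mkdir -p pics; python3 - <<'E'
from plant import bot
import cv2
for n in("top","side"):
    p=bot.camera_params(n);print(n,p)
    cv2.imwrite(f"pics/{n}0.png",bot.capture(n))
o=bot.get_obs();print(o)
E
```

```text
top {'fovy': 52.50604710036649, 'cx': 321.0096456400196, 'cy': 198.92110950489163, 'camera_from_world': array([[-9.48269355e-03, -9.99813010e-01, -1.68529793e-02,
         2.46037740e+01],
       [-9.98741013e-01,  1.03000741e-02, -4.90947716e-02,
         4.40302581e+02],
       [ 4.92591783e-02,  1.63662109e-02, -9.98651932e-01,
         1.00953580e+03],
       [ 0.00000000e+00,  0.00000000e+00,  0.00000000e+00,
         1.00000000e+00]])}
side {'fovy': 44.9170462524577, 'cx': 329.6853058273849, 'cy': 203.63475568944088, 'camera_from_world': array([[-8.53145461e-01, -5.21618125e-01,  7.57326027e-03,
         3.75859011e+02],
       [-2.64372196e-01,  4.19794385e-01, -8.68262642e-01,
         1.34570559e+02],
       [ 4.49722319e-01, -7.42756492e-01, -4.96047004e-01,
         1.06102286e+03],
       [ 0.00000000e+00,  0.00000000e+00,  0.00000000e+00,
         1.00000000e+00]])}
{'time': 0.1, 'joint_positions': array([-1.34796002e+00,  3.42615724e-01,  1.52488740e+00,  1.09730540e-05,
        1.27542457e+00, -1.46017731e-01]), 'dq': array([-0.00048057, -0.00120957, -0.00268195,  0.00016784, -0.00195299,
        0.00054246]), 'tau': array([ 1.58471372e-03, -4.32002735e+01, -2.44694638e+01,  7.19087804e-02,
        5.27082221e-02, -4.10052382e-05]), 'tool_pos': array([ 189.22786802, -489.35558884,  243.14572643]), 'tcp_rot': array([-3.14027335e+00, -2.04629053e-04,  3.68850704e-01]), 'contact_force': array([ 0.781423  ,  0.50276545, -0.61067037]), 'moment': array([ 0.0022901 ,  0.04323783, -0.05874771]), 'finger_force': 0.0, 'grip_width': 91.40767033311789}
```

View pics/top0.png

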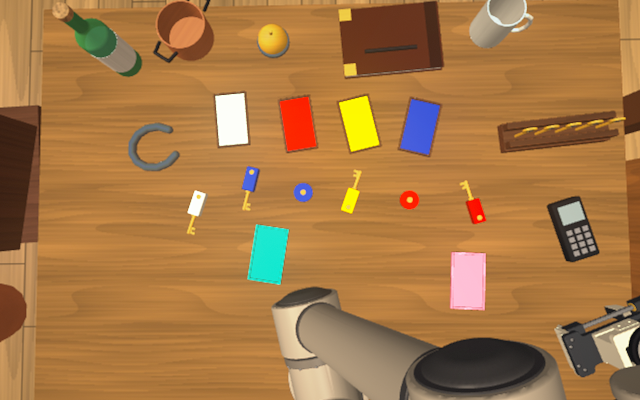

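```bash
cat > h.py <<'E'
import numpy as np,cv2
from plant import bot
COL={'red':[((0,150,90),(5,255,255)),((174,150,90),(180,255,255))],'blue':[((112,120,60),(130,255,255))],'yellow':[((26,150,120),(33,255,255))],'white':[((0,0,170),(180,50,255))]}
def mask(im,c):
    h=cv2.cvtColor(im,cv2.COLOR_BGR2HSV);m=0
    for a,b in COL[c]: m=m|cv2.inRange(h,a,b)
    return m
def px2w(p,uv,z):
    f=200/np.tan(np.radians(p['fovy'])/2);M=p['camera_from_world'];R,t=M[:3,:3],M[:3,3]
    uv=np.atleast_2d(uv).astype(float)
    d=np.c_[(uv[:,0]-p['cx'])/f,(uv[:,1]-p['cy'])/f,np.ones(len(uv))]@R; o=-R.T@t
    return (o+d*((z-o[2])/d[:,2])[:,None])[:,:2]
def blobs(im,p,c,zs,amin):
    out=[]
    for k in cv2.findContours(mask(im,c),cv2.RETR_EXTERNAL,cv2.CHAIN_APPROX_NONE)[0]:
        if cv2.contourArea(k)<amin: continue
        u=k[:,0,:].mean(0)
        for z in zs:
            w=px2w(p,k[:,0,:],z).astype(np.float32)
            (x,y),(a,b),_=r=cv2.minAreaRect(w);B=cv2.boxPoints(r)
            e=max(B[1]-B[0],B[2]-B[1],key=np.linalg.norm)
            M=cv2.moments(w)
            cx,cy=M['m10']/M['m00'],M['m01']/M['m00']
            out.append((c,z,u.round().tolist(),np.round([x,y,cx,cy,max(a,b),min(a,b)],1).tolist(),round(float(np.arctan2(e[1],e[0])),3)))
    return out
E
python3 - <<'E'
from h import *
im=cv2.imread('pics/top0.png');p=bot.camera_params('top')
for c in COL:
    for b in blobs(im,p,c,(4,24),60):
        if 150<b[2][0]<500 and 80<b[2][1]<240: print(*b)
cv2.imwrite('pics/crop.png',cv2.resize(im[85:245,180:500],None,fx=2.5,fy=2.5,interpolation=cv2.INTER_CUBIC))
E
```

```text
red 4 [475.0, 211.0] [406.8, -367.5, 406.5, -367.5, 59.3, 33.9] 0.277
red 24 [475.0, 211.0] [406.5, -360.2, 406.2, -360.3, 58.1, 33.3] 0.277
red 4 [409.0, 200.0] [437.1, -201.7, 436.7, -201.4, 45.3, 43.0] 1.561
red 24 [409.0, 200.0] [436.2, -197.7, 435.8, -197.4, 44.4, 42.1] 1.561
red 4 [297.0, 123.0] [635.2, 78.9, 635.0, 79.9, 130.3, 74.8] 0.154
red 24 [297.0, 123.0] [630.4, 77.4, 630.2, 78.4, 127.7, 73.3] 0.154
blue 4 [303.0, 192.0] [460.2, 67.2, 459.3, 66.8, 43.3, 43.2] -0.008
blue 24 [303.0, 192.0] [458.9, 65.9, 458.0, 65.6, 42.4, 42.4] -0.008
blue 4 [250.0, 179.0] [494.9, 200.8, 495.0, 200.6, 58.2, 29.2] -0.246
blue 24 [250.0, 179.0] [492.9, 196.9, 493.0, 196.8, 57.0, 28.7] -0.246
blue 4 [420.0, 126.0] [623.8, -232.6, 623.9, -232.9, 129.3, 73.4] -0.243
blue 24 [420.0, 126.0] [619.2, -228.0, 619.3, -228.3, 126.8, 72.0] -0.243
yellow 4 [350.0, 200.0] [437.6, -52.3, 437.5, -52.2, 59.5, 29.7] -0.351
yellow 24 [350.0, 200.0] [436.7, -51.2, 436.6, -51.1, 58.3, 29.1] -0.351
yellow 4 [359.0, 123.0] [633.8, -77.9, 633.7, -77.9, 130.7, 74.3] 0.23
yellow 24 [359.0, 123.0] [629.0, -76.4, 629.0, -76.3, 128.2, 72.9] 0.23
white 4 [196.0, 203.0] [434.2, 338.6, 434.4, 338.8, 60.2, 29.3] -0.318
white 24 [196.0, 203.0] [433.3, 332.1, 433.5, 332.2, 59.1, 28.7] -0.318
white 4 [231.0, 119.0] [648.6, 249.3, 648.5, 249.2, 130.7, 74.7] 0.082
white 24 [231.0, 119.0] [643.6, 244.6, 643.5, 244.4, 128.1, 73.2] 0.082
```

View pics/crop.png

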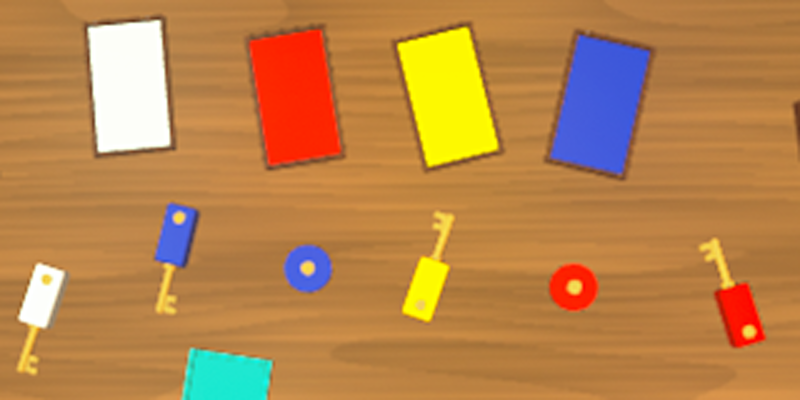

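Candidates in the full picture:
- **Red:** key fob (475,211), round token (409,200), tray (297,123).
- **Blue:** key fob (250,179), round token (303,192), tray (420,126). The turquoise (268,254) and pink (468,281) trays are look-alikes.
- **Yellow:** key (350,200), tray (359,123).
- **White:** key (196,203), tray (231,119).

The crop confirms that the oblong fobs with brass blades are the keys. The red and yellow blades point up (+x), and the blue and white blades point down (-x). I'll start with red.

```bash
python3 -m pendant '[[[0.81,0.47,-0.5],[0,0,-0.085],1],[[0.81,0.47,-0.5],[0,0,-0.085],1],[[0.81,0.47,-0.5],[0,0,-0.085],1],[[0.81,0.47,-0.5],[0,0,-0.085],1],[[0.81,0.47,-0.5],[0,0,-0.085],1],[[0.81,0.47,-0.5],[0,0,-0.085],1],[[0.81,0.47,-0.5],[0,0,-0.085],1],[[0.81,0.47,-0.5],[0,0,-0.085],1],[[0.81,0.47,-0.5],[0,0,-0.085],1],[[0,0,0],[0,0,0],1]]'
python3 - <<'E'
from h import *
o=bot.get_obs();print(o['tool_pos'],o['tcp_rot'])
p=bot.camera_params('wrist');im=bot.capture('wrist');cv2.imwrite('pics/w1.png',im)
print(p['fovy'],p['cx'],p['cy'])
for b in blobs(im,p,'red',(24,),300):print(*b)
E
```

```text
time: 0.93
tool_pos: [410.1, -358.9, 105.6]
tcp_rot: [-3.136, 0.001, 0.28]
contact_force: [0.1, 0.8, -0.2]
grip_width: 91.9
finger_force: 0.0
[ 410.12174331 -358.93638375  105.56619812] [-3.13640130e+00  9.62086928e-04  2.80000698e-01]
59.99503169175103 318.30784557831447 199.93549638647872
red 24 [324.0, 216.0] [408.8, -364.1, 408.4, -364.1, 62.3, 29.5] 0.287
red 24 [104.0, 107.0] [439.4, -211.8, 439.4, -211.8, 48.3, 44.0] -1.328
```

View pics/w1.png

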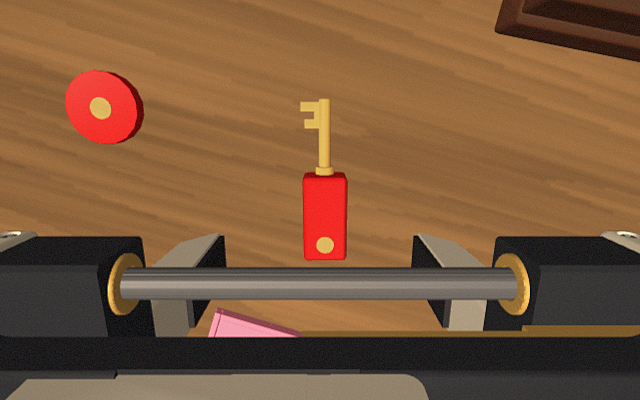

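The wrist view shows the red fob at (324,216), between the jaws, with the red token well away at (104,107). Going down now.

```bash
python3 -m pendant '[[[-0.07,-0.13,-0.4],[0,0,0],1],[[0,0,-0.5],[0,0,0],1],[[0,0,-0.5],[0,0,0],1],[[0,0,-0.5],[0,0,0],1],[[0,0,-0.5],[0,0,0],1],[[0,0,-0.35],[0,0,0],1],[[0,0,0],[0,0,0],1],[[0,0,0],[0,0,0],-1],[[0,0,0],[0,0,0],-1],[[0,0,0],[0,0,0],-1]]'
python3 -m pendant '[[[0,0,0],[0,0,0],-1],[[0,0,0],[0,0,0],-1],[[0,0,0],[0,0,0],-1],[[0,0,0],[0,0,0],-1],[[0,0,0.3],[0,0,0],-1],[[0,0,0.5],[0,0,0],-1],[[0,0,0.6],[0,0,0],-1],[[0,0,0.6],[0,0,0],-1],[[0,0,0.5],[0,0,0],-1],[[0,0,0],[0,0,0],-1]]'
```

```text
time: 1.82
tool_pos: [406.2, -367.4, 27.3]
tcp_rot: [3.14, -0.001, 0.277]
contact_force: [0.5, 0.5, 0.0]
grip_width: 76.2
finger_force: 0.0
time: 2.65
tool_pos: [407.2, -368.2, 104.9]
tcp_rot: [3.136, -0.003, 0.277]
contact_force: [-0.7, -0.4, 0.4]
grip_width: 9.7
finger_force: 0.0
```

```bash
python3 -m pendant '[[[0,0,0],[0,0,0],1],[[0,0,0],[0,0,0],1],[[0,0,0],[0,0,0],1],[[0,0,0],[0,0,0],1],[[0,0,0],[0,0,0],1],[[0,0,0],[0,0,0],1],[[0,0,0],[0,0,0],1],[[0,0,0],[0,0,0],1],[[0,0,0],[0,0,0],1],[[0,0,0],[0,0,0],1]]'
python3 - <<'E'
from h import *
o=bot.get_obs();print(o['tool_pos'],o['tcp_rot'],o['grip_width'])
p=bot.camera_params('wrist');im=bot.capture('wrist');cv2.imwrite('pics/w2.png',im)
for b in blobs(im,p,'red',(24,),300):print(*b)
E
```

```text
time: 3.48
tool_pos: [405.9, -366.7, 101.2]
tcp_rot: [3.142, 0.0, 0.277]
contact_force: [-0.5, 0.0, -0.2]
grip_width: 71.7
finger_force: 0.0
[ 405.88652562 -366.70938296  101.20881694] [3.14153899e+00 6.94047906e-06 2.77003234e-01] 71.74932495593755
red 24 [314.0, 209.0] [408.5, -364.1, 408.0, -364.3, 61.2, 29.3] 0.278
red 24 [87.0, 98.0] [439.4, -212.7, 439.2, -212.5, 48.5, 44.1] -1.205
```

View pics/w2.png

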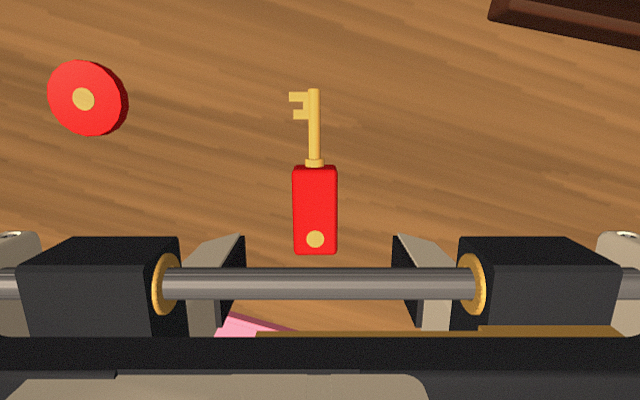

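The key hasn't moved: the fingers close slowly and I lifted before they had shut. I'll regrasp with a narrower opening and a longer close.

```bash
python3 -m pendant '[[[0.07,0.1,-0.4],[0,0,0],0.3],[[0,0,-0.5],[0,0,0],0.3],[[0,0,-0.5],[0,0,0],0.3],[[0,0,-0.5],[0,0,0],0.3],[[0,0,-0.4],[0,0,0],0.3],[[0,0,-0.3],[0,0,0],0.3],[[0,0,0],[0,0,0],0.3],[[0,0,0],[0,0,0],-1],[[0,0,0],[0,0,0],-1],[[0,0,0],[0,0,0],-1]]'
python3 -m pendant '[[[0,0,0],[0,0,0],-1],[[0,0,0],[0,0,0],-1],[[0,0,0],[0,0,0],-1],[[0,0,0],[0,0,0],-1],[[0,0,0],[0,0,0],-1],[[0,0,0],[0,0,0],-1],[[0,0,0],[0,0,0],-1],[[0,0,0],[0,0,0],-1],[[0,0,0],[0,0,0],-1],[[0,0,0],[0,0,0],-1]]'
```

```text
time: 4.37
tool_pos: [408.4, -364.1, 24.1]
tcp_rot: [3.14, -0.001, 0.277]
contact_force: [0.6, -0.4, 0.1]
grip_width: 43.9
finger_force: 0.0
time: 5.2
tool_pos: [408.2, -363.9, 23.8]
tcp_rot: [3.141, -0.0, 0.277]
contact_force: [0.4, 0.5, 5.7]
grip_width: 29.5
finger_force: 30.0
```

```bash
python3 -m pendant '[[[0,0,0.5],[0,0,0],-1],[[0,0,0.9],[0,0,0],-1],[[0,0,0.9],[0,0,0],-1],[[0.42,0.916,0],[0,0,-0.064],-1],[[0.42,0.916,0],[0,0,-0.064],-1],[[0.42,0.916,0],[0,0,-0.064],-1],[[0.42,0.916,0],[0,0,-0.064],-1],[[0.42,0.916,0],[0,0,-0.064],-1],[[0.42,0.916,0],[0,0,-0.064],-1],[[0.42,0.916,0],[0,0,-0.064],-1]]'
python3 -m pendant '[[[0.42,0.916,0],[0,0,-0.064],-1],[[0.42,0.916,0],[0,0,-0.064],-1],[[0.42,0.916,0],[0,0,-0.064],-1],[[0.42,0.916,0],[0,0,-0.064],-1],[[0.42,0.916,0],[0,0,-0.064],-1],[[0.42,0.916,0],[0,0,-0.064],-1],[[0.42,0.916,0],[0,0,-0.064],-1],[[0.42,0.916,0],[0,0,-0.064],-1],[[0.42,0.916,0],[0,0,-0.064],-1],[[0,0,0],[0,0,0],-1]]'
python3 -m pendant '[[[0,0,0],[0,0,0],-1],[[0,0,0],[0,0,0],-1],[[0,0,0],[0,0,0],-1],[[0,0,0],[0,0,0],-1],[[0,0,0],[0,0,0],-1],[[0,0,0],[0,0,0],-1],[[0,0,0],[0,0,0],-1],[[0,0,0],[0,0,0],-1],[[0,0,0],[0,0,0],-1],[[0,0,0],[0,0,0],-1]]'
```

```text
time: 6.03
tool_pos: [496.4, -169.8, 91.9]
tcp_rot: [-3.141, 0.001, 0.223]
contact_force: [-0.1, -0.4, -1.4]
grip_width: 30.0
finger_force: 30.0
time: 6.87
tool_pos: [610.9, 80.8, 91.8]
tcp_rot: [-3.14, -0.002, 0.158]
contact_force: [-1.1, 0.2, -1.2]
grip_width: 29.9
finger_force: 30.0
time: 7.7
tool_pos: [609.6, 75.9, 92.3]
tcp_rot: [3.141, -0.0, 0.154]
contact_force: [0.5, 0.2, -0.1]
grip_width: 29.5
finger_force: 30.0
```

```bash
python3 -m pendant '[[[0.03,0,-0.5],[0,0,0],-1],[[0,0,-0.5],[0,0,0],-1],[[0,0,-0.5],[0,0,0],-1],[[0,0,-0.4],[0,0,0],-1],[[0,0,-0.23],[0,0,0],-1],[[0,0,0],[0,0,0],-1],[[0,0,0],[0,0,0],-1],[[0,0,0],[0,0,0],0.2],[[0,0,0],[0,0,0],0.2],[[0,0,0],[0,0,0],0.2]]'
python3 -m pendant '[[[0,0,0],[0,0,0],0.3],[[0,0,0],[0,0,0],0.3],[[0,0,0],[0,0,0],0.3],[[0,0,0],[0,0,0],0.3],[[0,0,0.3],[0,0,0],0.3],[[0,0,0.6],[0,0,0],0.3],[[0,0,0.8],[0,0,0],0.3],[[0,0,0.8],[0,0,0],0.3],[[0,0,0],[0,0,0],0.3],[[0,0,0],[0,0,0],0.3]]'
python3 - <<'E'
from h import *
p=bot.camera_params('wrist');im=bot.capture('wrist');cv2.imwrite('pics/w3.png',im)
E
```

```text
time: 8.53
tool_pos: [610.8, 76.0, 28.7]
tcp_rot: [3.141, -0.001, 0.154]
contact_force: [-0.9, 0.4, -0.7]
grip_width: 45.1
finger_force: 0.0
time: 9.37
tool_pos: [611.5, 76.0, 105.5]
tcp_rot: [3.141, -0.004, 0.154]
contact_force: [0.1, -1.0, -0.5]
grip_width: 59.8
finger_force: 0.0
```

View pics/w3.png

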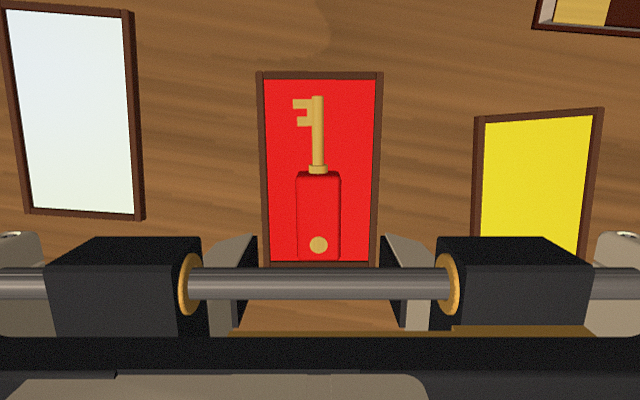

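The red key lies centred in the red tray: fob at about (318,215), blade tip at (318,96). Next is yellow.

```bash
python3 -m pendant '[[[-0.725,-0.53,0],[0,0,-0.526],0.3],[[-0.725,-0.53,0],[0,0,-0.526],0.3],[[-0.725,-0.53,0],[0,0,-0.526],0.3],[[-0.725,-0.53,0],[0,0,-0.526],0.3],[[-0.725,-0.53,0],[0,0,-0.526],0.3],[[-0.725,-0.53,0],[0,0,-0.526],0.3],[[-0.725,-0.53,0],[0,0,-0.526],0.3],[[-0.725,-0.53,0],[0,0,-0.526],0.3],[[0,0,0],[0,0,0],0.3],[[0,0,0],[0,0,0],0.3]]'
python3 - <<'E'
from h import *
o=bot.get_obs();print(o['tool_pos'],o['tcp_rot'])
p=bot.camera_params('wrist');im=bot.capture('wrist');cv2.imwrite('pics/w4.png',im)
for b in blobs(im,p,'yellow',(24,),300):print(*b)
E
```

```text
time: 10.25
tool_pos: [435.3, -51.6, 102.8]
tcp_rot: [3.141, 0.002, -0.352]
contact_force: [1.0, 0.6, -0.1]
grip_width: 59.6
finger_force: 0.0
[435.2980165  -51.61228294 102.79522282] [ 3.14148010e+00  1.94629262e-03 -3.52486088e-01]
yellow 24 [317.0, 213.0] [435.8, -51.8, 436.1, -51.9, 56.5, 27.4] -0.347
yellow 24 [263.0, 6.0] [560.5, -65.5, 563.3, -64.4, 26.2, 12.4] 1.219
```

```bash
python3 -m pendant '[[[0,0,-0.4],[0,0,0],0.3],[[0,0,-0.5],[0,0,0],0.3],[[0,0,-0.5],[0,0,0],0.3],[[0,0,-0.5],[0,0,0],0.3],[[0,0,-0.4],[0,0,0],0.3],[[0,0,-0.34],[0,0,0],0.3],[[0,0,0],[0,0,0],0.3],[[0,0,0],[0,0,0],-1],[[0,0,0],[0,0,0],-1],[[0,0,0],[0,0,0],-1]]'
python3 -m pendant '[[[0,0,0],[0,0,0],-1],[[0,0,0],[0,0,0],-1],[[0,0,0],[0,0,0],-1],[[0,0,0],[0,0,0],-1],[[0,0,0],[0,0,0],-1],[[0,0,0],[0,0,0],-1],[[0,0,0],[0,0,0],-1],[[0,0,0],[0,0,0],-1],[[0,0,0],[0,0,0],-1],[[0,0,0],[0,0,0],-1]]'
python3 -m pendant '[[[0,0,0.5],[0,0,0],-1],[[0,0,0.9],[0,0,0],-1],[[0,0,0.9],[0,0,0],-1],[[0.825,-0.15,0],[0,0,0.692],-1],[[0.825,-0.15,0],[0,0,0.692],-1],[[0.825,-0.15,0],[0,0,0.692],-1],[[0.825,-0.15,0],[0,0,0.692],-1],[[0.825,-0.15,0],[0,0,0.692],-1],[[0.825,-0.15,0],[0,0,0.692],-1],[[0.825,-0.15,0],[0,0,0.692],-1]]'
python3 -m pendant '[[[0,0,0],[0,0,0],-1],[[0,0,0],[0,0,0],-1],[[0,0,0],[0,0,0],-1],[[0,0,0],[0,0,0],-1],[[0,0,0],[0,0,0],-1],[[0,0,0],[0,0,0],-1],[[0,0,0],[0,0,0],-1],[[0,0,0],[0,0,0],-1],[[0,0,0],[0,0,0],-1],[[0,0,0],[0,0,0],-1]]'
```

```text
time: 11.13
tool_pos: [437.2, -51.1, 24.6]
tcp_rot: [3.142, -0.001, -0.35]
contact_force: [0.2, -0.1, 0.1]
grip_width: 44.5
finger_force: 0.0
time: 11.97
tool_pos: [436.8, -51.3, 24.6]
tcp_rot: [-3.142, -0.001, -0.351]
contact_force: [-0.9, 0.7, 6.1]
grip_width: 29.8
finger_force: 30.0
time: 12.8
tool_pos: [610.5, -82.9, 92.7]
tcp_rot: [-3.141, 0.001, 0.234]
contact_force: [-0.2, 0.7, -0.4]
grip_width: 29.7
finger_force: 30.0
time: 13.63
tool_pos: [609.7, -82.7, 93.2]
tcp_rot: [3.141, -0.0, 0.23]
contact_force: [-0.5, -0.6, -1.0]
grip_width: 29.9
finger_force: 30.0
```

```bash
python3 -m pendant '[[[0,-0.03,-0.5],[0,0,0],-1],[[0,0,-0.5],[0,0,0],-1],[[0,0,-0.5],[0,0,0],-1],[[0,0,-0.4],[0,0,0],-1],[[0,0,-0.23],[0,0,0],-1],[[0,0,0],[0,0,0],-1],[[0,0,0],[0,0,0],-1],[[0,0,0],[0,0,0],0.2],[[0,0,0],[0,0,0],0.2],[[0,0,0],[0,0,0],0.2]]'
python3 -m pendant '[[[0,0,0],[0,0,0],0.3],[[0,0,0],[0,0,0],0.3],[[0,0,0],[0,0,0],0.3],[[0,0,0],[0,0,0],0.3],[[0,0,0.3],[0,0,0],0.3],[[0,0,0.6],[0,0,0],0.3],[[0,0,0.8],[0,0,0],0.3],[[0,0,0.8],[0,0,0],0.3],[[0,0,0],[0,0,0],0.3],[[0,0,0],[0,0,0],0.3]]'
python3 -m pendant '[[[-0.389,0.935,0],[0,0,-0.397],0.3],[[-0.389,0.935,0],[0,0,-0.397],0.3],[[-0.389,0.935,0],[0,0,-0.397],0.3],[[-0.389,0.935,0],[0,0,-0.397],0.3],[[-0.389,0.935,0],[0,0,-0.397],0.3],[[-0.389,0.935,0],[0,0,-0.397],0.3],[[-0.389,0.935,0],[0,0,-0.397],0.3],[[-0.389,0.935,0],[0,0,-0.397],0.3],[[-0.389,0.935,0],[0,0,-0.397],0.3],[[-0.389,0.935,0],[0,0,-0.397],0.3]]'
python3 -m pendant '[[[0,0,0],[0,0,0],0.3],[[0,0,0],[0,0,0],0.3],[[0,0,0],[0,0,0],0.3],[[0,0,0],[0,0,0],0.3],[[0,0,0],[0,0,0],0.3],[[0,0,0],[0,0,0],0.3],[[0,0,0],[0,0,0],0.3],[[0,0,0],[0,0,0],0.3],[[0,0,0],[0,0,0],0.3],[[0,0,0],[0,0,0],0.3]]'
python3 - <<'E'
from h import *
o=bot.get_obs();print(o['tool_pos'],o['tcp_rot'])
p=bot.camera_params('wrist');im=bot.capture('wrist');cv2.imwrite('pics/w5.png',im)
for b in blobs(im,p,'blue',(24,),300):print(*b)
E
```

```text
time: 14.47
tool_pos: [610.0, -83.7, 29.6]
tcp_rot: [3.141, -0.001, 0.23]
contact_force: [0.2, 0.1, 0.2]
grip_width: 45.0
finger_force: 0.0
time: 15.3
tool_pos: [610.7, -83.9, 106.5]
tcp_rot: [3.14, -0.004, 0.23]
contact_force: [0.5, -0.2, -0.8]
grip_width: 59.6
finger_force: 0.0
time: 16.13
tool_pos: [491.6, 197.9, 103.4]
tcp_rot: [3.141, 0.002, -0.248]
contact_force: [0.3, 0.8, 0.6]
grip_width: 59.6
finger_force: 0.0
time: 16.97
tool_pos: [493.1, 196.8, 104.3]
tcp_rot: [3.142, -0.0, -0.246]
contact_force: [0.0, 0.7, -0.1]
grip_width: 59.5
finger_force: 0.0
[493.11954089 196.76130161 104.27537096] [ 3.14156258e+00 -6.94616706e-05 -2.46132968e-01]
blue 24 [504.0, 207.0] [467.8, 73.6, 466.6, 73.9, 47.8, 40.9] 1.325
blue 24 [317.0, 211.0] [494.9, 196.9, 494.4, 196.8, 61.8, 29.0] -0.231
```

View pics/w5.png

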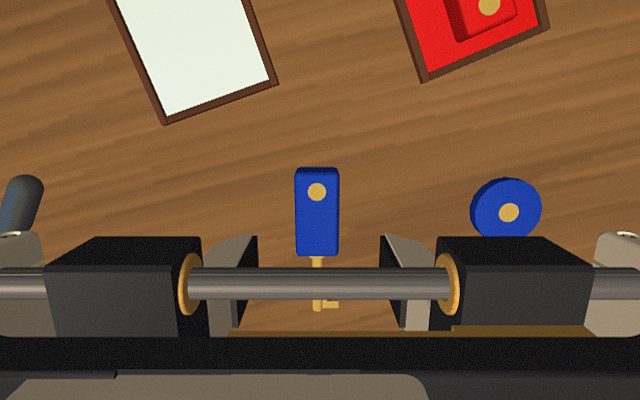

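The blue fob is at (317,211), between the jaws, with its blade toward me. The token at (504,207) is clear of the fingers.

```bash
python3 -m pendant '[[[0,0,-0.4],[0,0,0],0.3],[[0,0,-0.5],[0,0,0],0.3],[[0,0,-0.5],[0,0,0],0.3],[[0,0,-0.5],[0,0,0],0.3],[[0,0,-0.4],[0,0,0],0.3],[[0,0,-0.37],[0,0,0],0.3],[[0,0,0],[0,0,0],0.3],[[0,0,0],[0,0,0],-1],[[0,0,0],[0,0,0],-1],[[0,0,0],[0,0,0],-1]]'
python3 -m pendant '[[[0,0,0],[0,0,0],-1],[[0,0,0],[0,0,0],-1],[[0,0,0],[0,0,0],-1],[[0,0,0],[0,0,0],-1],[[0,0,0],[0,0,0],-1],[[0,0,0],[0,0,0],-1],[[0,0,0],[0,0,0],-1],[[0,0,0],[0,0,0],-1],[[0,0,0],[0,0,0],-1],[[0,0,0],[0,0,0],-1]]'
python3 -m pendant '[[[0,0,0.5],[0,0,0],-1],[[0,0,0.9],[0,0,0],-1],[[0,0,0.9],[0,0,0],-1],[[0.322,-0.907,0],[0,0,0],-1],[[0.322,-0.907,0],[0,0,0],-1],[[0.322,-0.907,0],[0,0,0],-1],[[0.322,-0.907,0],[0,0,0],-1],[[0.322,-0.907,0],[0,0,0],-1],[[0.322,-0.907,0],[0,0,0],-1],[[0.322,-0.907,0],[0,0,0],-1]]'
python3 -m pendant '[[[0.322,-0.907,0],[0,0,0],-1],[[0.322,-0.907,0],[0,0,0],-1],[[0.322,-0.907,0],[0,0,0],-1],[[0.322,-0.907,0],[0,0,0],-1],[[0.322,-0.907,0],[0,0,0],-1],[[0.322,-0.907,0],[0,0,0],-1],[[0.322,-0.907,0],[0,0,0],-1],[[0.322,-0.907,0],[0,0,0],-1],[[0.322,-0.907,0],[0,0,0],-1],[[0,0,0],[0,0,0],-1]]'
python3 -m pendant '[[[0,0,0],[0,0,0],-1],[[0,0,0],[0,0,0],-1],[[0,0,0],[0,0,0],-1],[[0,0,0],[0,0,0],-1],[[0,0,0],[0,0,0],-1],[[0,0,0],[0,0,0],-1],[[0,0,0],[0,0,0],-1],[[0,0,0],[0,0,0],-1],[[0,0,0],[0,0,0],-1],[[0,0,0],[0,0,0],-1]]'
```

```text
time: 17.85
tool_pos: [493.6, 197.0, 25.0]
tcp_rot: [-3.141, -0.001, -0.246]
contact_force: [0.3, -0.4, 0.4]
grip_width: 44.2
finger_force: 0.0
time: 18.68
tool_pos: [493.4, 197.0, 24.7]
tcp_rot: [-3.141, -0.001, -0.246]
contact_force: [-1.6, 0.6, 6.3]
grip_width: 29.5
finger_force: 30.0
time: 19.52
tool_pos: [560.6, 5.0, 92.8]
tcp_rot: [3.141, 0.001, -0.246]
contact_force: [0.6, -0.1, -1.4]
grip_width: 29.8
finger_force: 30.0
time: 20.35
tool_pos: [648.1, -244.0, 92.4]
tcp_rot: [3.139, -0.002, -0.25]
contact_force: [-1.3, 0.2, -0.6]
grip_width: 29.7
finger_force: 30.0
time: 21.18
tool_pos: [647.6, -238.5, 93.2]
tcp_rot: [3.141, 0.0, -0.246]
contact_force: [0.4, -0.2, 0.1]
grip_width: 29.6
finger_force: 30.0
```

```bash
python3 -m pendant '[[[0,0,-0.5],[0,0,0],-1],[[0,0,-0.5],[0,0,0],-1],[[0,0,-0.5],[0,0,0],-1],[[0,0,-0.4],[0,0,0],-1],[[0,0,-0.23],[0,0,0],-1],[[0,0,0],[0,0,0],-1],[[0,0,0],[0,0,0],-1],[[0,0,0],[0,0,0],0.2],[[0,0,0],[0,0,0],0.2],[[0,0,0],[0,0,0],0.2]]'
python3 -m pendant '[[[0,0,0],[0,0,0],0.3],[[0,0,0],[0,0,0],0.3],[[0,0,0],[0,0,0],0.3],[[0,0,0],[0,0,0],0.3],[[0,0,0.3],[0,0,0],0.3],[[0,0,0.6],[0,0,0],0.3],[[0,0,0.8],[0,0,0],0.3],[[0,0,0.8],[0,0,0],0.3],[[0,0,0],[0,0,0],0.3],[[0,0,0],[0,0,0],0.3]]'
python3 -m pendant '[[[-0.357,0.951,0],[0,0,-0.03],0.3],[[-0.357,0.951,0],[0,0,-0.03],0.3],[[-0.357,0.951,0],[0,0,-0.03],0.3],[[-0.357,0.951,0],[0,0,-0.03],0.3],[[-0.357,0.951,0],[0,0,-0.03],0.3],[[-0.357,0.951,0],[0,0,-0.03],0.3],[[-0.357,0.951,0],[0,0,-0.03],0.3],[[-0.357,0.951,0],[0,0,-0.03],0.3],[[-0.357,0.951,0],[0,0,-0.03],0.3],[[-0.357,0.951,0],[0,0,-0.03],0.3]]'
python3 -m pendant '[[[-0.357,0.951,0],[0,0,-0.03],0.3],[[-0.357,0.951,0],[0,0,-0.03],0.3],[[-0.357,0.951,0],[0,0,-0.03],0.3],[[-0.357,0.951,0],[0,0,-0.03],0.3],[[-0.357,0.951,0],[0,0,-0.03],0.3],[[-0.357,0.951,0],[0,0,-0.03],0.3],[[-0.357,0.951,0],[0,0,-0.03],0.3],[[-0.357,0.951,0],[0,0,-0.03],0.3],[[-0.357,0.951,0],[0,0,-0.03],0.3],[[-0.357,0.951,0],[0,0,-0.03],0.3]]'
python3 -m pendant '[[[0,0,0],[0,0,0],0.3],[[0,0,0],[0,0,0],0.3],[[0,0,0],[0,0,0],0.3],[[0,0,0],[0,0,0],0.3],[[0,0,0],[0,0,0],0.3],[[0,0,0],[0,0,0],0.3],[[0,0,0],[0,0,0],0.3],[[0,0,0],[0,0,0],0.3],[[0,0,0],[0,0,0],0.3],[[0,0,0],[0,0,0],0.3]]'
python3 - <<'E'
from h import *
o=bot.get_obs();print(o['tool_pos'],o['tcp_rot'],o['joint_positions'])
p=bot.camera_params('wrist');im=bot.capture('wrist');cv2.imwrite('pics/w6.png',im)
for b in blobs(im,p,'white',(24,),300):print(*b)
E
```

```text
time: 22.02
tool_pos: [647.9, -238.6, 29.6]
tcp_rot: [3.141, -0.001, -0.246]
contact_force: [1.3, 0.2, -0.9]
grip_width: 45.4
finger_force: 0.0
time: 22.85
tool_pos: [648.6, -239.0, 106.8]
tcp_rot: [3.141, -0.004, -0.246]
contact_force: [-0.3, 0.1, -0.5]
grip_width: 59.6
finger_force: 0.0
time: 23.68
tool_pos: [539.0, 48.1, 103.4]
tcp_rot: [3.141, 0.002, -0.282]
contact_force: [1.3, -0.0, 1.0]
grip_width: 59.7
finger_force: 0.0
time: 24.52
tool_pos: [432.0, 333.1, 103.4]
tcp_rot: [3.14, 0.001, -0.318]
contact_force: [0.5, 0.4, 0.2]
grip_width: 59.7
finger_force: 0.0
time: 25.35
tool_pos: [433.5, 332.0, 104.3]
tcp_rot: [3.142, -0.0, -0.318]
contact_force: [0.1, 0.2, -0.1]
grip_width: 59.9
finger_force: 0.0
[433.45865692 331.98866866 104.26254676] [ 3.14152422e+00 -1.05212867e-05 -3.18162261e-01] [ 5.13243069e-01  5.28645446e-01  1.64892708e+00 -6.55976339e-05
  9.64063601e-01  2.40223906e+00]
white 24 [264.0, 290.0] [392.8, 384.9, 393.6, 388.9, 109.0, 3.2] 1.253
white 24 [317.0, 214.0] [433.2, 331.9, 432.9, 332.0, 57.5, 28.3] -0.318
```

View pics/w6.png

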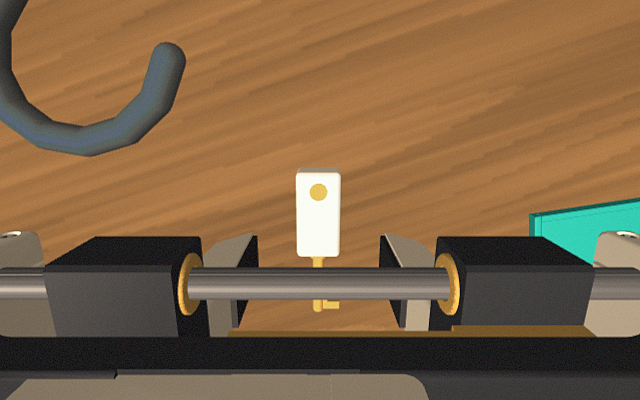

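The white fob is centred between the jaws at (317,214).

```bash
python3 -m pendant '[[[0,0,-0.4],[0,0,0],0.3],[[0,0,-0.5],[0,0,0],0.3],[[0,0,-0.5],[0,0,0],0.3],[[0,0,-0.5],[0,0,0],0.3],[[0,0,-0.4],[0,0,0],0.3],[[0,0,-0.37],[0,0,0],0.3],[[0,0,0],[0,0,0],0.3],[[0,0,0],[0,0,0],-1],[[0,0,0],[0,0,0],-1],[[0,0,0],[0,0,0],-1]]'
python3 -m pendant '[[[0,0,0],[0,0,0],-1],[[0,0,0],[0,0,0],-1],[[0,0,0],[0,0,0],-1],[[0,0,0],[0,0,0],-1],[[0,0,0],[0,0,0],-1],[[0,0,0],[0,0,0],-1],[[0,0,0],[0,0,0],-1],[[0,0,0],[0,0,0],-1],[[0,0,0],[0,0,0],-1],[[0,0,0],[0,0,0],-1]]'
python3 -m pendant '[[[0,0,0.5],[0,0,0],-1],[[0,0,0.9],[0,0,0],-1],[[0,0,0.9],[0,0,0],-1],[[0.89,-0.299,0],[0,0,0.37],-1],[[0.89,-0.299,0],[0,0,0.37],-1],[[0.89,-0.299,0],[0,0,0.37],-1],[[0.89,-0.299,0],[0,0,0.37],-1],[[0.89,-0.299,0],[0,0,0.37],-1],[[0.89,-0.299,0],[0,0,0.37],-1],[[0.89,-0.299,0],[0,0,0.37],-1]]'
python3 -m pendant '[[[0.89,-0.299,0],[0,0,0.37],-1],[[0.89,-0.299,0],[0,0,0.37],-1],[[0,0,0],[0,0,0],-1],[[0,0,0],[0,0,0],-1],[[0,0,0],[0,0,0],-1],[[0,0,0],[0,0,0],-1],[[0,0,0],[0,0,0],-1],[[0,0,0],[0,0,0],-1],[[0,0,0],[0,0,0],-1],[[0,0,0],[0,0,0],-1]]'
```

```text
time: 26.23
tool_pos: [433.9, 332.4, 25.0]
tcp_rot: [-3.14, -0.001, -0.318]
contact_force: [0.0, 0.5, -0.2]
grip_width: 44.5
finger_force: 0.0
time: 27.07
tool_pos: [433.7, 332.3, 24.7]
tcp_rot: [-3.141, -0.001, -0.318]
contact_force: [-0.3, -0.5, 5.5]
grip_width: 29.9
finger_force: 30.0
time: 27.9
tool_pos: [621.1, 268.6, 92.5]
tcp_rot: [3.141, 0.001, -0.005]
contact_force: [-0.6, 0.2, -2.2]
grip_width: 29.6
finger_force: 30.0
time: 28.73
tool_pos: [673.4, 251.7, 93.4]
tcp_rot: [3.142, -0.0, 0.082]
contact_force: [0.8, 1.2, -0.3]
grip_width: 30.2
finger_force: 30.0
```

Placing the white key, then backing off toward the base so the top camera can see.

```bash
python3 -m pendant '[[[0,0,-0.5],[0,0,0],-1],[[0,0,-0.5],[0,0,0],-1],[[0,0,-0.5],[0,0,0],-1],[[0,0,-0.4],[0,0,0],-1],[[0,0,-0.23],[0,0,0],-1],[[0,0,0],[0,0,0],-1],[[0,0,0],[0,0,0],-1],[[0,0,0],[0,0,0],0.2],[[0,0,0],[0,0,0],0.2],[[0,0,0],[0,0,0],0.2]]'
python3 -m pendant '[[[0,0,0],[0,0,0],0.3],[[0,0,0],[0,0,0],0.3],[[0,0,0],[0,0,0],0.3],[[0,0,0],[0,0,0],0.3],[[0,0,0.3],[0,0,0],0.3],[[0,0,0.6],[0,0,0],0.3],[[0,0,0.8],[0,0,0],0.3],[[0,0,0.8],[0,0,0],0.3],[[0,0,0.8],[0,0,0],0.3],[[0,0,0.8],[0,0,0],0.3]]'
python3 -m pendant '[[[-0.8,0.5,0.2],[0,0,0],0.3],[[-0.8,0.5,0.2],[0,0,0],0.3],[[-0.8,0.5,0.2],[0,0,0],0.3],[[-0.8,0.5,0.2],[0,0,0],0.3],[[-0.8,0.5,0.2],[0,0,0],0.3],[[-0.8,0.5,0],[0,0,0],0.3],[[-0.8,0.5,0],[0,0,0],0.3],[[-0.8,0.5,0],[0,0,0],0.3],[[-0.8,0.5,0],[0,0,0],0.3],[[-0.8,0.5,0],[0,0,0],0.3]]'
python3 - <<'E'
from h import *
im=bot.capture('top');p=bot.camera_params('top')
for c in ('red','blue'):
    for b in blobs(im,p,c,(10,),60):print(*b)
cv2.imwrite('pics/t2.png',cv2.resize(im[85:245,180:500],None,fx=2.5,fy=2.5,interpolation=cv2.INTER_CUBIC))
E
```

```text
time: 29.57
tool_pos: [674.0, 251.5, 29.7]
tcp_rot: [-3.142, -0.001, 0.082]
contact_force: [-0.6, 0.3, -0.3]
grip_width: 45.1
finger_force: 0.0
time: 30.4
tool_pos: [673.6, 251.4, 154.3]
tcp_rot: [-3.142, -0.001, 0.082]
contact_force: [0.2, 0.2, -0.3]
grip_width: 59.5
finger_force: 0.0
time: 31.23
tool_pos: [432.5, 402.0, 183.2]
tcp_rot: [-3.141, -0.001, 0.082]
contact_force: [0.6, -0.7, 0.3]
grip_width: 59.5
finger_force: 0.0
red 10 [409.0, 200.0] [436.9, -200.6, 436.6, -200.1, 45.1, 42.7] 1.56
red 10 [297.0, 123.0] [634.0, 78.5, 633.6, 79.4, 129.9, 74.3] 0.154
blue 10 [303.0, 192.0] [458.8, 66.3, 458.9, 66.3, 44.2, 44.0] 0.454
blue 10 [420.0, 126.0] [622.4, -231.3, 622.5, -231.4, 128.6, 73.0] -0.243
```

View pics/t2.png

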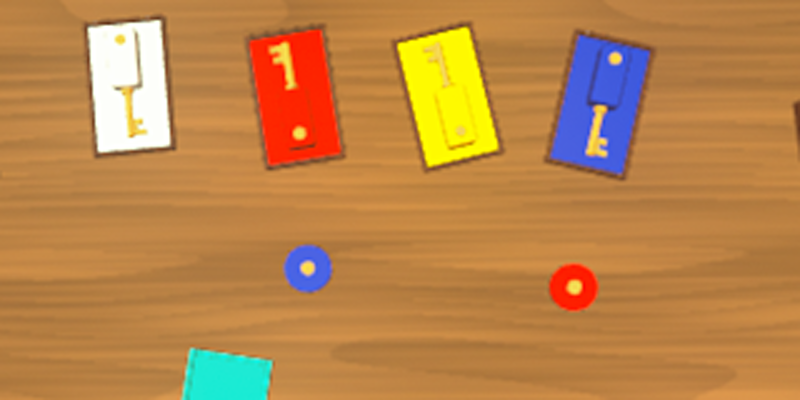

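All four keys lie centred and aligned in their own trays, with margins of about 12–15 px at both ends at roughly 1 mm per px. The tokens haven't moved, at (307,268) and (573,287). Handing in.

```bash
python3 -c "
from plant import bot
print(bot.close_job())"
```

```text
the job is handed in; nothing more can be done
None
```

I laid all four keys in the trays of their own colour and handed the job in at about 31 s; the final top picture shows each key centred and aligned and both tokens unmoved, but the hand-in returned no verdict.

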